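# Photograph a tube rack: clear the shot, square the rack, two-stage shutter

### The arm

A 7-joint arm with a two-finger parallel gripper is mounted at the origin on the work surface. World frame = base frame: x ahead of the robot, y to its left, z up, the work surface at z = 0. Lengths are in m, angles in rad, forces in N, time in s.
With the tool pointing down it reaches from about 0.4 to 0.875 m from the base axis. Payload 6.5 kg.
Tool frame: the origin (TCP) lies between the finger pads; the fingertips stand r.tip_reach ahead of it and the grasp point (between the pads) lies 2 mm behind it (r.tip_reach is the distance from the TCP to the fingertips, in m); x points along the fingers, z is the direction in which the jaws open and shut, and the axes are right-handed (so a half turn about x gives the same grasp; the last joint's range is limited). The gripper opens to 88 mm and grips with 3 to 60 N. Pads are 18 mm wide; open, the fingers measure 123 mm over their backs; the gripper's body (75 mm by 187 mm) begins 45 mm behind the grasp point.
Start: joints at [1.272, 0.536, -0.004, 1.538, 0.003, 1.067, -0.071], TCP at [0.15, -0.632, 0.256] pointing down, gripper open.
Joint ranges: [-2.7, 2.7], [-0.37, 2.16], [-1.27, 1.26], [0.24, 2.4], [-1.31, 4.45], [0.19, 1.91], [-2.76, 2.76]. Speed limits (rad/s): [2.39, 2.39, 3.14, 3.14, 3.14, 3.14, 3.14].

### API

Orientations are given as a unit quaternion [w, x, y, z].
In Python, from plant import sensors, snapshot, camera_model, job, r gives the robot as it stands. The module is installed in compiled form; this text tells all that it offers.
- The arm moves only by the tool drive_tool, never from a script. Its argument "moves" is a list that holds one entry, the list of rows, each a list of 7 numbers: the closure, from 0 (fully open) to 1 (shut), then the shift along the world's x, y, z in units of 0.4 m (1.0 is 0.4 m), then the turn, a rotation vector about the world's x, y, z in units of 30 degrees (1.0 is 30 degrees). In form: [[[claw, dx, dy, dz, wx, wy, wz], ...]]. A call has 1 to 10 rows; each row is the pose to reach, as a shift and turn from the pose measured when the call began; what a row does not reach only later rows make up. A row lasts 1/10 s, in which the tool goes at most 50 mm and 8.59 degrees, less where a joint would pass 70% of its speed; a pose out of reach is approached as far as the arm can. A call with a number of a shift or a turn outside -1 to 1 is refused whole. A call with a gripper value outside its range is refused whole. The fingers move at their own pace and stop on an object; "newtons" is the grip in N (left out, the last holds). Time passes only in rows, so rows that repeat a pose let the fingers close. It gives the time, the measured TCP pose, the force and the opening at its end, in the units of the state.
- sensors.observe(): the state, without advancing time (a new reading comes with each control period).
- snapshot(name): name is "scene" or "top" or "wrist"; returns the picture (480x640x3 uint8, red, green, blue); there is no depth.
- camera_model(name): a dict with "camera_matrix" (3x3 intrinsics, pixels), "k1" (the pictures are not rectified: a ray, as slopes to the right and down, at radius r is drawn at 1 + k1 r^2 times it, then the intrinsics apply), "R" (3x3) and "t" (3): a world point X has camera coordinates R X + t; the wrist camera has in their place "T_tool_cam" (4x4, takes a point from camera to tool coordinates, whose origin is the TCP and whose axes are the tool frame's). Camera axes: x right, y down, z forward; pixel columns grow to the right and rows downward; lengths in m; the calibration is good to about 2 mm. A picture is of the moment at which its call begins: read the wrist's pose just before it. camera_model takes no time and is no camera call.
- job.hand_in(): hands the job in, once; it reports no verdict.
The state is a dict: "t": time; "q": joint angles; "qvel": joint speeds; "effort": joint torques, N m; "tcp_pos": TCP position; "tcp_rot": TCP orientation; "ft_force": force on the tool from outside, world axes, zero at the start; "moment": the same for the moment, N m; "gripper_width": opening from 0.0 (shut) to 1.0 (fully open).
Only numpy, scipy, OpenCV 4.12 (cv2) and the standard library are available. Lean on these libraries where they do the work, as an engineer would, in place of code of your own. Each camera call takes 0.05 s, during which the arm holds its last target.

### The job

Take the record photograph of the green tube rack: one of the three bottles is standing in the shot, so set it down gently, upright, in the white drip tray, and slide the rack along the bench (do not lift it) until it sits flush against both the back rail and the side stop of the photo stage. Then press the camera's red shutter button to its halfway stop and keep it there for a good second to focus, press it fully down to take the picture, and let it come back up. Leave the other two bottles, the flask and the tip box where they are.

Things in the scene. Friction and masses are not known exactly. Their poses are not given: they have to be found in the camera images.
- stage: Photo stage fixed to the bench (place and yaw vary). Origin on the bench, below the line of sight; +y points to the camera, -y to the back rail, +x to the far side, away from the robot. The shot is the strip from the lens to the rail, 75 mm either side of x = 0. A grey backdrop board 320 mm wide, 200 mm tall stands behind the rail, its front at y = -340 mm
- rack_home (a point): Point on the bench, in the stage's axes at x = 0, y = -230 mm, where the rack's origin lies when it is flush, its long side along the stage's x. Aluminium back rail, 200 mm along x and 12 mm thick, its front face 32 mm behind this point (-y); aluminium side stop, 85 mm along y and 12 mm thick, its face 80 mm beyond it (+x); both 22 mm tall
- rack: Green tube rack with 12 capped tubes, one rigid piece of about 0.45 kg (varies by 30 %): 160 mm long (its x), 64 mm wide (its y), solid base 26 mm tall, top plate at 66 to 78 mm, tube caps up to 116 mm. Origin at the centre of its underside. Starts loose on the bench 60 to 110 mm short of its home in y and 20 to 80 mm in x, turned up to 0.4 rad; slides under 2 to 8 N
- bottle_blue: Clear glass bottle with a blue screw cap: body diameter 86 mm, 176 mm tall, cap 52 mm in diameter and 30 mm tall at the very top, about 0.4 kg. Origin at the centre of its underside. Any one of the three bottles may be the one in the shot; the other two stand beyond the shot on the far side
- bottle_orange: Amber glass bottle with an orange screw cap: body diameter 70 mm, 142 mm tall, cap 52 mm in diameter and 30 mm tall at the very top, about 0.28 kg. Origin at the centre of its underside
- bottle_white: White plastic bottle with a red screw cap and a yellow label: body diameter 78 mm, 160 mm tall, cap 54 mm in diameter and 30 mm tall at the very top, about 0.3 kg. Origin at the centre of its underside
- tray_in (a point): Centre of the inner floor of the white drip tray: 140 x 140 mm outside, walls 5 mm thick and 16 mm tall, floor 5 mm above the bench; fixed, on the robot's side of the shot, its sides parallel to those of the stage
- camera: Camera in a dark grey splash-proof housing (150 mm wide, 76 mm deep, top 135 mm above the bench) on a low stand, fixed; lens towards its -y axis, lens front 80 mm before its origin. Origin on the bench under the middle of the housing. A dial 147 mm high stands on the far half of its top. A lamp post (base 100 mm wide, head 130 mm wide, 195 to 280 mm up) stands 160 to 200 mm to its far side
- shutter_top (a point): Centre of the top of the red shutter button (diameter 24 mm, on the robot's side of the camera's top, about 162 mm above the bench; moves down with the button)
- shutter_half (a joint): First stage of the shutter button, m: 0 released, 0.005 at the halfway stop. Light spring: 1 N to start, 2.5 N at the halfway stop
- shutter_full (a joint): Second stage of the shutter button, m: 0 at the halfway stop or above, 0.005 fully down (10 mm below the released height in all). It gives way only above 6.6 N and takes 8.6 N at the bottom; both stages spring back
- flask: Bystander: conical glass flask with a black stopper, base diameter 82 mm, 134 mm tall, on the far side beyond the side stop. Origin at the centre of its underside
- tip_box: Bystander: blue box with a pale lid, 122 x 87 mm, 72 mm tall, on the robot's side of the camera. Origin at the centre of its underside
Not all that is in view belongs to the job. Leave any purple look-alike of the bottle_blue alone.

How it is judged:
On the way, in this order (a step that is already met when the one before it is completed fails the run):
1. the shot is clear, its bottle stands in the tray, and the rack is flush against rail and stop (((horizontal distance between bottle_blue and tray_in below 0.045 m and height (world z) of bottle_blue below 0.009 m and angle between bottle_blue's own z axis and vertical below 0.06 rad and linear speed of bottle_blue below 0.03 m/s) or (horizontal distance between bottle_orange and tray_in below 0.045 m and height (world z) of bottle_orange below 0.009 m and angle between bottle_orange's own z axis and vertical below 0.06 rad and linear speed of bottle_orange below 0.03 m/s) or (horizontal distance between bottle_white and tray_in below 0.045 m and height (world z) of bottle_white below 0.009 m and angle between bottle_white's own z axis and vertical below 0.06 rad and linear speed of bottle_white below 0.03 m/s)) and (x of bottle_blue in the frame of stage below -0.075 m or x of bottle_blue in the frame of stage above 0.075 m) and (x of bottle_orange in the frame of stage below -0.075 m or x of bottle_orange in the frame of stage above 0.075 m) and (x of bottle_white in the frame of stage below -0.075 m or x of bottle_white in the frame of stage above 0.075 m) and x of rack in the frame of stage between -0.005 and 0.005 m and y of rack in the frame of stage between -0.235 and -0.225 m and angle between the x axis of rack and the x axis of stage, either way round below 0.05 rad and height (world z) of rack below 0.004 m and angle between rack's own z axis and vertical below 0.06 rad), for 0.2 s.
2. with the shot ready, the shutter button is held at its halfway stop for a second (all of step 1 and value of joint shutter_half above 0.0038 m and value of joint shutter_full below 0.002 m), for 0.8 s.
3. the shutter button is pressed fully down (all of step 1 and value of joint shutter_full above 0.004 m), for 0.1 s.
At the end, for the whole second after the job is handed in: The bottle from the shot stands upright in the tray, its centre within 45 mm of the tray's; no bottle is within 75 mm of the stage's x = 0 and all are upright; the rack stands on the bench within 5 mm of home in x and y and 0.05 rad of square; the shutter button is up (all of step 1 and angle between each of bottle_blue, bottle_orange, bottle_white's own z axis and vertical below 0.06 rad and value of joint each of shutter_half, shutter_full below 0.0015 m and linear speed of rack below 0.02 m/s); the robot touches nothing.
It fails at once if a bottle, the flask or the rack tips over (angle between any of bottle_blue, bottle_orange, bottle_white, flask's own z axis and vertical above 0.5 rad or angle between rack's own z axis and vertical above 0.3 rad).
It fails at once if the rack is lifted off the bench (12 mm) (height (world z) of rack above 0.012 m).
It fails at once if a second bottle is disturbed (two bottles moved more than 30 mm) (distance of each of bottle_blue, bottle_orange from where it was at the start of the episode above 0.03 m or distance of each of bottle_blue, bottle_white from where it was at the start of the episode above 0.03 m or distance of each of bottle_orange, bottle_white from where it was at the start of the episode above 0.03 m).
It fails at once if the flask or the tip box is moved more than 30 mm (distance of any of flask, tip_box from where it was at the start of the episode above 0.03 m).
It fails at once if a bottle is dropped or banged into the tray (falls into it at over 0.4 m/s) ((horizontal distance between bottle_blue and tray_in below 0.06 m and height (world z) of bottle_blue below 0.035 m and linear speed of bottle_blue above 0.4 m/s) or (horizontal distance between bottle_orange and tray_in below 0.06 m and height (world z) of bottle_orange below 0.035 m and linear speed of bottle_orange above 0.4 m/s) or (horizontal distance between bottle_white and tray_in below 0.06 m and height (world z) of bottle_white below 0.035 m and linear speed of bottle_white above 0.4 m/s)).
It also fails if it takes over 66 s, if anything falls off the work surface, if the arm or the gripper's body presses on something with over 40 N, if the wrist force passes 120 N, or if a joint passes its speed limit or range.

## Working session

There is one attempt and no reset: what is moved stays moved. The work goes in short steps, Python scripts to look and compute and a tool call to move; the robot and the scene stay as the last step left them, time stands still between calls to the robot, and variables do not carry over. Pictures are saved under pics/ and viewed, and the job is handed in when it is done.

Besides the shell and the picture viewer there is one more tool, called after ">>>" as a command line: name --argument value ..., lists and objects as JSON in quotes. drive_tool: Moves the arm, as the interface text tells. Its arguments: {"type":"object","properties":{"moves":{"type":"array"},"newtons":{"type":"number"}},"required":["moves"]}

```bash
ls; mkdir -p pics; python3 - <<'E'
from plant import sensors, snapshot, camera_model, job, r
import cv2
print(sensors.observe()); print(r.tip_reach)
for n in("scene","top","wrist"):
    print(n,camera_model(n)); cv2.imwrite(f"pics/{n}0.png",snapshot(n)[:,:,::-1])
E
```

```text
pics
{'t': 0.0, 'q': array([ 1.27181339,  0.53713935, -0.00446083,  1.53886599,  0.00259494,
        1.06728225, -0.07120327]), 'qvel': array([ 0.00060204,  0.00039992,  0.00054262,  0.00043312,  0.00048267,
       -0.00148232,  0.00092214]), 'effort': array([ 1.10701018e-03, -5.70972168e+01,  9.91250016e-01, -2.51596874e+01,
       -5.62089030e-02,  1.78985606e-02,  1.67100811e-04]), 'tcp_pos': array([ 0.14981248, -0.63190398,  0.25485899]), 'tcp_rot': array([ 0.55420871,  0.43886837,  0.55519131, -0.43818931]), 'ft_force': array([-0.15657022, -0.1024338 , -0.13619012]), 'moment': array([0.04754309, 0.0143406 , 0.05543476]), 'gripper_width': 1.0026115476909847}
0.017
scene {'camera_matrix': array([[607.94737334,   0.        , 313.77028959],
       [  0.        , 607.94737334, 242.00651809],
       [  0.        ,   0.        ,   1.        ]]), 'k1': -0.2132226390336461, 'R': array([[-0.27140565,  0.96233463, -0.0158443 ],
       [ 0.79030526,  0.21343233, -0.57433808],
       [-0.54932373, -0.16840043, -0.81846486]]), 't': array([ 0.1415338 , -0.41550697,  1.64290603])}
top {'camera_
[... 254 characters left out ...]
0.99647844,  0.00947565, -0.08331221],
       [ 0.08337365,  0.00628431, -0.99649854]]), 't': array([0.03979708, 0.61822305, 0.94405954])}
wrist {'camera_matrix': array([[340.77069009,   0.        , 324.17252691],
       [  0.        , 340.77069009, 241.7329283 ],
       [  0.        ,   0.        ,   1.        ]]), 'k1': -0.0384421510846412, 'T_tool_cam': array([[ 5.43633993e-04, -2.89813274e-01,  9.57083053e-01,
        -1.30137002e-01],
       [-2.51524205e-04, -9.57083204e-01, -2.89813177e-01,
         7.51763796e-02],
       [ 9.99999821e-01, -8.31772592e-05, -5.93198017e-04,
        -3.12889973e-04],
       [ 0.00000000e+00,  0.00000000e+00,  0.00000000e+00,
         1.00000000e+00]])}
```

View pics/scene0.png

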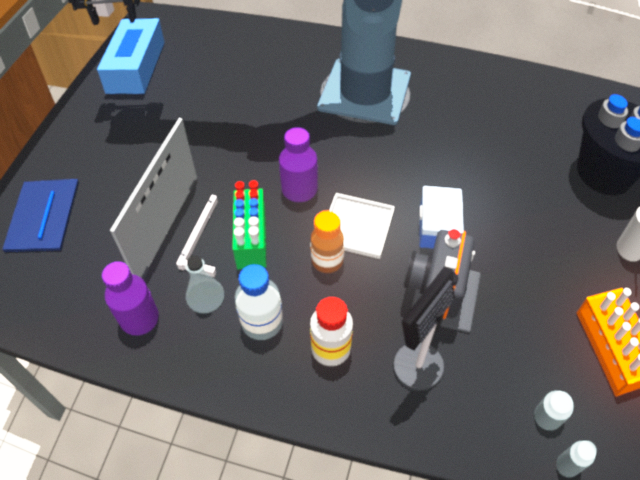

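View pics/top0.png

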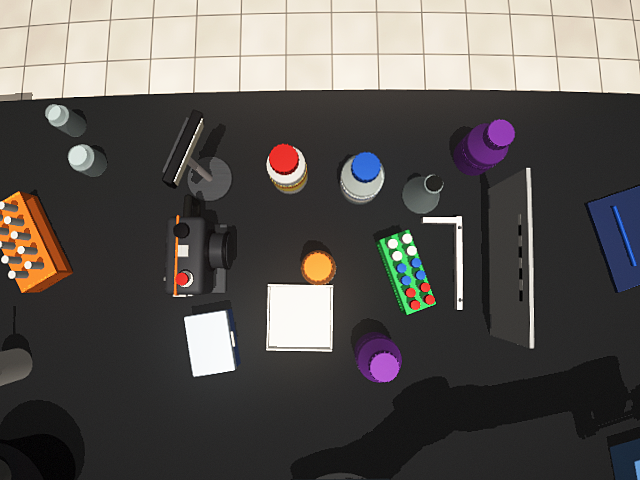

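View pics/wrist0.png

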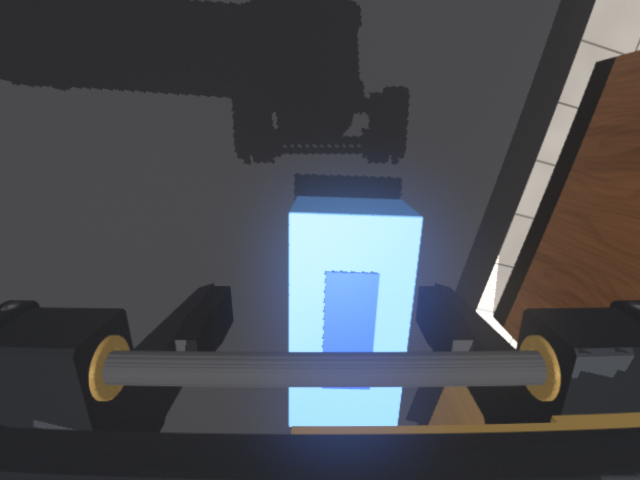

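The scene view shows the orange bottle at about (327,242), the tray at (360,225), the rack at (249,225), and the camera button at (453,235). In the top view the orange cap is at (319,266), the tray spans (267..333, 284..351), and the button is at (182,280). I'll enlarge the top view next.

```bash
cat > h.py <<'E'
import numpy as np, cv2
from plant import sensors, snapshot, camera_model, job, r
from scipy.spatial.transform import Rotation as Ro
def ray(n,u,v):
    m=camera_model(n);K=m["camera_matrix"]
    d=cv2.undistortPoints(np.array([[[u,v]]],float),K,np.array([m["k1"],0,0,0,0.]))[0,0]
    R,t=np.array(m["R"]),np.array(m["t"])
    return -R.T@t, R.T@np.array([d[0],d[1],1])
def at(n,u,v,z):
    c,d=ray(n,u,v); return c+d*(z-c[2])/d[2]
def proj(n,X):
    m=camera_model(n);R,t=np.array(m["R"]),np.array(m["t"])
    return cv2.projectPoints(np.atleast_2d(np.array(X,float)),cv2.Rodrigues(R)[0],t,m["camera_matrix"],np.array([m["k1"],0,0,0,0.]))[0][:,0]
def crop(im,x0,y0,x1,y1,s,name):
    c=cv2.resize(im[y0:y1,x0:x1],None,fx=s,fy=s,interpolation=cv2.INTER_CUBIC); cv2.imwrite(name,c)
def tool():
    o=sensors.observe(); q=o["tcp_rot"]; R=Ro.from_quat([q[1],q[2],q[3],q[0]]).as_matrix(); return o,R
E
python3 - <<'E'
import cv2
from h import *
im=cv2.imread("pics/top0.png")
crop(im,370,200,470,320,5,"pics/c_rack.png")
crop(im,160,210,340,360,4,"pics/c_cam.png")
im=cv2.imread("pics/scene0.png")
crop(im,170,160,300,290,4,"pics/c_srack.png")
crop(im,300,180,480,310,4,"pics/c_scam.png")
E
```

```text
(no output)
```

View pics/c_rack.png

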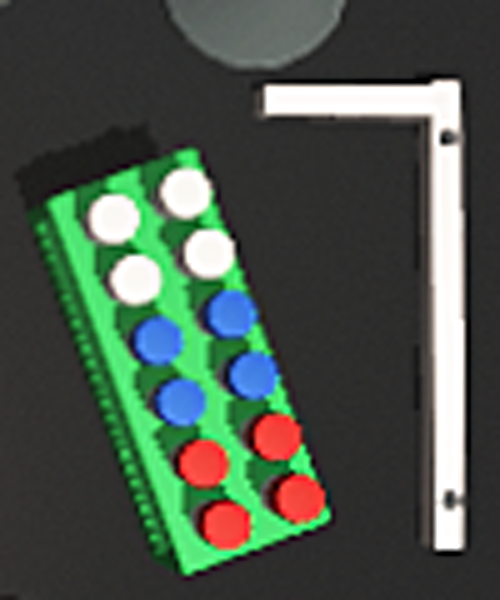

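View pics/c_cam.png

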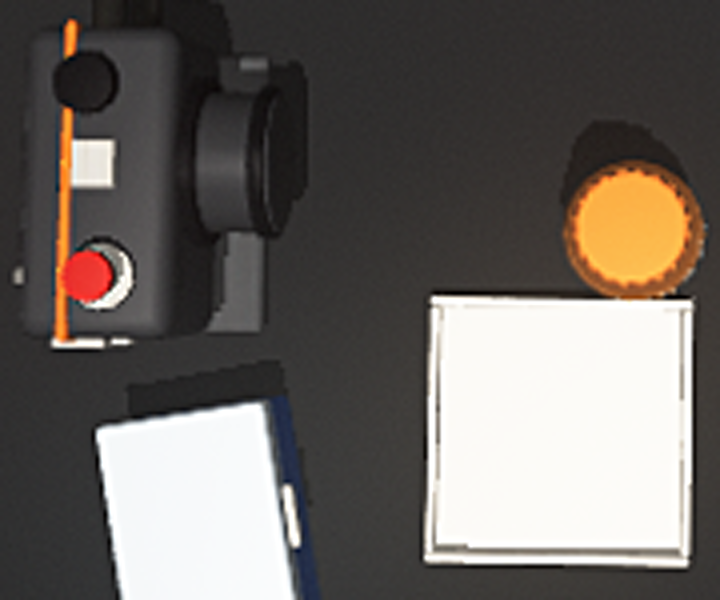

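View pics/c_srack.png

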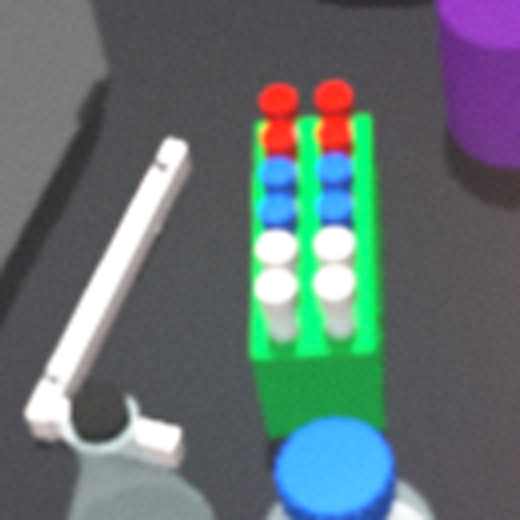

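View pics/c_scam.png

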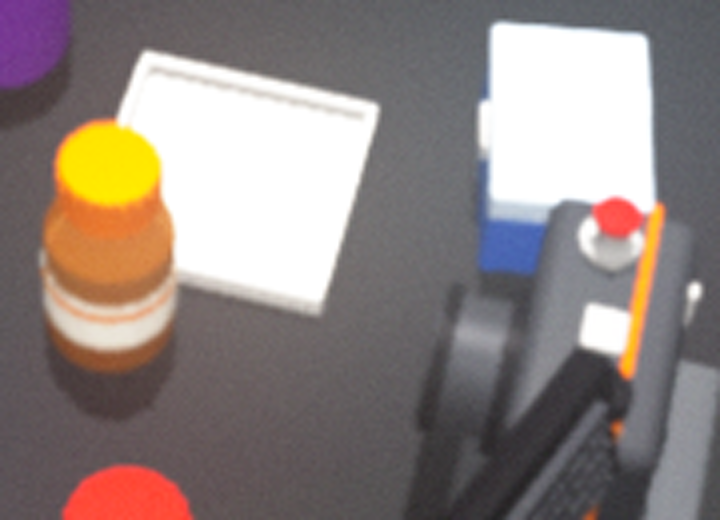

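```bash
python3 - <<'E'
from h import *
np.set_printoptions(precision=4,suppress=True)
A=lambda x,y,z: at("top",370+(x+.5)/5-.5,200+(y+.5)/5-.5,z)[:2]
B=lambda x,y,z: at("top",160+(x+.5)/4-.5,210+(y+.5)/4-.5,z)[:2]
ra,rb=A(432,115,.022),A(436,548,.022); print("rail front",ra,rb)
print("rail back",A(460,82,.022),A(465,548,.022)); print("stop face",A(265,115,.022),A(430,115,.022),"back",A(265,85,.022),A(430,82,.022))
d=ra-rb; print("yaw", np.arctan2(d[1],d[0]))
rk=[A(*p,.078) for p in((50,200),(200,150),(330,518),(185,575))]
print("rack",np.array(rk),np.mean(rk,0)); 
caps=[A(*p,.116) for p in((113,219),(186,193),(225,525),(299,498))];print("caps",np.array(caps),np.mean(caps,0)); e=caps[0]+caps[1]-caps[2]-caps[3];print("rackyaw",np.arctan2(e[1],e[0]))
tr=[B(*p,.016) for p in((432,297),(693,300),(690,565),(424,563))]; print("tray",np.array(tr),np.mean(tr,0))
e=tr[0]-tr[3];print(np.arctan2(e[1],e[0]));e=tr[1]-tr[2];print(np.arctan2(e[1],e[0]))
print("orange",B(631,228,.142)); print("button",B(88,276,.162))
S=lambda x,y,z: at("scene",300+(x+.5)/4-.5,180+(y+.5)/4-.5,z)[:2]
print("S orange",S(108,165,.142),"but",S(617,216,.162),"tray",S(147,55,.016),S(378,104,.016),S(322,312,.016))
S=lambda x,y,z: at("scene",170+(x+.5)/4-.5,160+(y+.5)/4-.5,z)[:2]
print("S rack", S(252,115,.078),S(373,115,.078),S(250,357,.078),S(382,354,.078), "rail end",S(163,150,.022))
print("bystander", at("top",380,366,.176), at("top",366,166,.176),at("top",284,158,.16),at("top",211,343,.072))
E
```

```text
rail front [ 0.6533 -0.2535] [ 0.4687 -0.2497]
rail back [ 0.6675 -0.2663] [ 0.4684 -0.2621]
stop face [ 0.6539 -0.1811] [ 0.6533 -0.2527] back [ 0.6668 -0.1815] [ 0.6676 -0.2532]
yaw -0.020980603823792042
rack [[ 0.6135 -0.0813]
 [ 0.6332 -0.1423]
 [ 0.4852 -0.1911]
 [ 0.4635 -0.1325]] [ 0.5489 -0.1368]
caps [[ 0.6028 -0.1009]
 [ 0.6126 -0.1294]
 [ 0.4853 -0.1416]
 [ 0.4952 -0.1702]] [ 0.549  -0.1355]
rackyaw 0.33378383466088973
tray [[0.5263 0.1514]
 [0.5236 0.0124]
 [0.384  0.0154]
 [0.3859 0.156 ]] [0.4549 0.0838]
-0.03289993322473653
-0.021466339378635377
orange [0.559  0.0429]
button [0.5384 0.2912]
S orange [0.5646 0.0411] but [0.5444 0.2908] tray [0.3894 0.0177] [0.3899 0.1549] [0.5385 0.1538]
S rack [ 0.4845 -0.1969] [ 0.4674 -0.1313] [ 0.6385 -0.1411] [ 0.6188 -0.0755] rail end [ 0.4801 -0.2615]
bystander [ 0.3817 -0.0667  0.176 ] [ 0.7401 -0.0477  0.176 ] [0.7609 0.1031 0.16  ] [0.4092 0.2587 0.072 ]
```

```bash
python3 - <<'E'
from h import *
np.set_printoptions(precision=4,suppress=True)
o,R=tool();print(o["t"],R)
E
```

```text
0.15 [[-0.0004  0.973   0.2308]
 [ 0.0013  0.2308 -0.973 ]
 [-1.     -0.0001 -0.0013]]
```

>>> drive_tool --moves '[[[0,0.0,0.1,0.12,0,0,0],[0,0.05,0.2,0.12,0,0,0],[0,0.1,0.3,0.12,0,0,0],[0,0.16,0.4,0.12,0,0,0],[0,0.22,0.5,0.12,0,0,0],[0,0.28,0.6,0.12,0,0,0],[0,0.35,0.7,0.12,0,0,0],[0,0.42,0.8,0.12,0,0,0],[0,0.5,0.88,0.12,0,0,0],[0,0.5,0.88,0.12,0,0,0]]]' --newtons 20

```text
t: 1.15
tcp_pos: [0.3538, -0.2752, 0.3033]
tcp_rot: [0.557, 0.437, 0.557, -0.435]
ft_force: [1.1, -1.0, 0.3]
gripper_width: 0.994
```

>>> drive_tool --moves '[[[0,0.07,0.11,0,0,0,0],[0,0.14,0.22,0,0,0,0],[0,0.21,0.33,0,0,0,0],[0,0.28,0.44,0,0,0,0],[0,0.35,0.55,0,0,0,0],[0,0.42,0.66,0,0,0,0],[0,0.5,0.76,0,0,0,0],[0,0.52,0.79,0,0,0,0],[0,0.52,0.79,-0.05,0,0,0],[0,0.52,0.79,-0.05,0,0,0]]]'

```text
t: 2.15
tcp_pos: [0.5605, 0.0408, 0.2808]
tcp_rot: [0.556, 0.435, 0.558, -0.436]
ft_force: [0.0, -0.9, -0.4]
gripper_width: 1.001
```

```bash
cat >> h.py <<'E'
def wmodel():
    m=camera_model("wrist");o,R=tool();T=np.eye(4);T[:3,:3]=R;T[:3,3]=o["tcp_pos"];C=T@np.array(m["T_tool_cam"]);return m,C
def wsnap(tag):
    m,C=wmodel();im=snapshot("wrist");cv2.imwrite(f"pics/{tag}.png",im[:,:,::-1]);np.save(f"pics/{tag}.npy",C);return im
def wat(tag,u,v,z):
    m=camera_model("wrist");C=np.load(f"pics/{tag}.npy")
    d=cv2.undistortPoints(np.array([[[u,v]]],float),m["camera_matrix"],np.array([m["k1"],0,0,0,0.]))[0,0]
    d=C[:3,:3]@np.array([d[0],d[1],1]);c=C[:3,3];return c+d*(z-c[2])/d[2]
E
python3 - <<'E'
from h import *
wsnap("w1"); o,R=tool(); print(o)
E
```

```text
{'t': 2.2, 'q': array([ 0.20744292,  0.3994061 , -0.46292847,  1.72535567,  0.19752676,
        1.06494585, -1.64919865]), 'qvel': array([ 0.01974247, -0.03115472,  0.00328647, -0.01718151, -0.00274167,
        0.00881981,  0.00059429]), 'effort': array([-1.33798677e+00, -4.56824934e+01, -4.85773802e+00, -2.44728398e+01,
       -3.66382732e-02, -2.67604748e-01, -4.68379317e-02]), 'tcp_pos': array([0.56081623, 0.03979092, 0.28199799]), 'tcp_rot': array([ 0.55583817,  0.43603171,  0.55758394, -0.43591333]), 'ft_force': array([ 0.08981946, -0.09289648, -0.00215653]), 'moment': array([-0.00628646,  0.00471136, -0.00206406]), 'gripper_width': 0.9974427425563054}
```

View pics/w1.png

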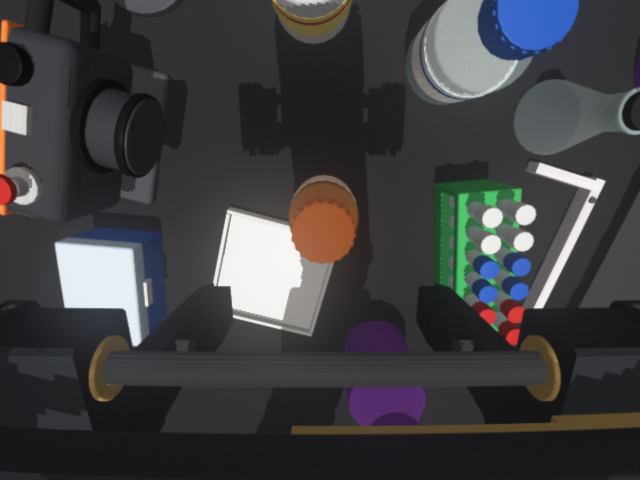

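The wrist view shows the orange cap centred at about (323,233). The tray corners are at (231,207), (215,310) and (312,335). The rail and stop corner is at (603,182), the rack is at right, and the blue bottle is at top right.

```bash
python3 - <<'E'
from h import *
np.set_printoptions(precision=4,suppress=True)
im=cv2.imread("pics/w1.png"); crop(im,205,160,365,340,4,"pics/w1a.png"); crop(im,420,140,620,350,3,"pics/w1b.png")
print(wat("w1",323,233,.142))
E
```

```text
[0.5609 0.0427 0.142 ]
```

View pics/w1a.png

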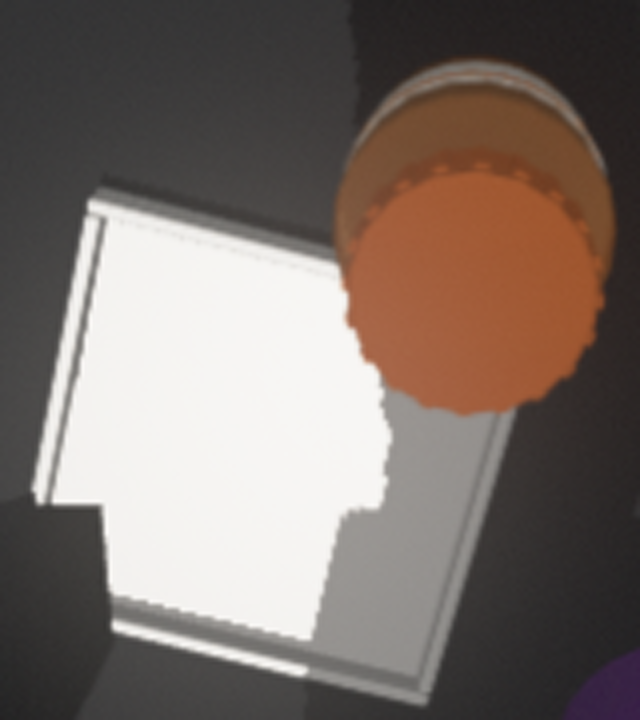

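View pics/w1b.png

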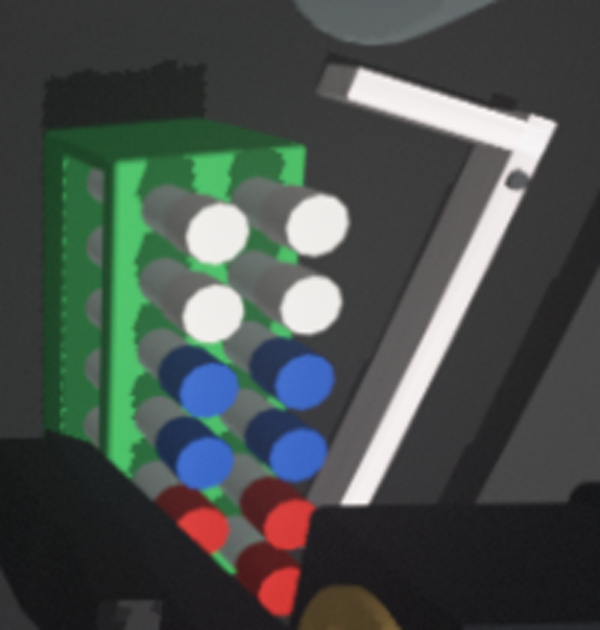

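```bash
python3 - <<'E'
from h import *
np.set_printoptions(precision=4,suppress=True)
A=lambda x,y,z: wat("w1",205+x/4,160+y/4,z)[:2]
a,b=A(92,200,.016),A(425,705,.016);print(a,b,(a+b)/2)
B=lambda x,y,z: wat("w1",420+x/3,140+y/3,z)[:2]
print("stop face",B(347,97,.022),B(515,152,.022),"back",B(360,67,.022),"rail outer corner",B(556,125,.022),"rail front edge",B(345,500,.022),B(510,180,.022))
print("caps", np.array([B(*p,.116) for p in((217,233),(317,225),(208,390),(304,381),(203,530),(290,522))]))
print("rack top",B(110,160,.078),B(306,148,.078))
E
```

```text
[0.5269 0.1509] [0.3849 0.0161] [0.4559 0.0835]
stop face [ 0.6567 -0.1822] [ 0.6542 -0.2562] back [ 0.6683 -0.1825] rail outer corner [ 0.6679 -0.2675] rail front edge [ 0.4991 -0.2527] [ 0.6436 -0.2592]
caps [[ 0.6043 -0.102 ]
 [ 0.614  -0.1305]
 [ 0.5567 -0.1184]
 [ 0.5668 -0.1469]
 [ 0.5104 -0.1357]
 [ 0.52   -0.1628]]
rack top [ 0.6147 -0.0789] [ 0.6346 -0.1409]
```

>>> drive_tool --moves '[[[0,0,0.007,-0.1,0,0,0],[0,0,0.007,-0.2,0,0,0],[0,0,0.007,-0.3,0,0,0],[0,0,0.007,-0.38,0,0,0],[0,0,0.007,-0.38,0,0,0],[1,0,0.007,-0.38,0,0,0],[1,0,0.007,-0.38,0,0,0],[1,0,0.007,-0.38,0,0,0],[1,0,0.007,-0.38,0,0,0],[1,0,0.007,-0.38,0,0,0]]]' --newtons 20

```text
t: 3.2
tcp_pos: [0.5613, 0.0427, 0.1309]
tcp_rot: [0.556, 0.436, 0.557, -0.436]
ft_force: [0.1, 0.7, 3.4]
gripper_width: 0.583
```

>>> drive_tool --moves '[[[1,0,0,0,0,0,0],[1,0,0,0.05,0,0,0],[1,0,0,0.1,0,0,0],[1,0,0,0.15,0,0,0],[1,0,0,0.15,0,0,0]]]'

```text
t: 3.7
tcp_pos: [0.5627, 0.0429, 0.1929]
tcp_rot: [0.557, 0.437, 0.556, -0.435]
ft_force: [0.9, 0.4, -3.5]
gripper_width: 0.588
```

>>> drive_tool --moves '[[[1,-0.07,0.025,0,0,0,0],[1,-0.14,0.05,0,0,0,0],[1,-0.2,0.08,0,0,0,0],[1,-0.266,0.102,0,0,0,0],[1,-0.266,0.102,0,0,0,0],[1,-0.266,0.102,-0.03,0,0,0],[1,-0.266,0.102,-0.06,0,0,0],[1,-0.266,0.102,-0.09,0,0,0],[1,-0.266,0.102,-0.12,0,0,0],[1,-0.266,0.102,-0.12,0,0,0]]]'

```text
t: 4.7
tcp_pos: [0.4551, 0.0834, 0.1427]
tcp_rot: [0.556, 0.436, 0.557, -0.436]
ft_force: [-0.9, -0.8, -3.3]
gripper_width: 0.585
```

```bash
python3 - <<'E'
from h import *
im=snapshot("scene")[:,:,::-1].copy(); crop(im,240,140,480,310,3,"pics/s1.png")
E
```

```text
(no output)
```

View pics/s1.png

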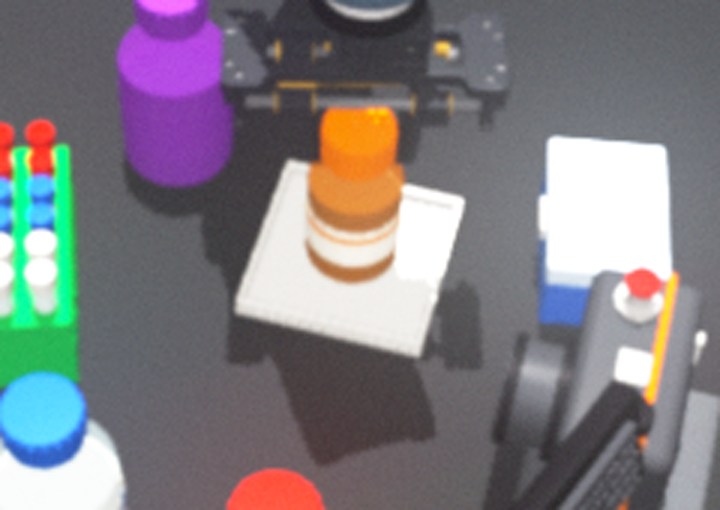

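The orange bottle hangs upright over the tray at crop (352,200). I'll lower the last 7 mm and release it.

>>> drive_tool --moves '[[[1,0,0,-0.008,0,0,0],[1,0,0,-0.014,0,0,0],[1,0,0,-0.018,0,0,0],[1,0,0,-0.018,0,0,0]]]'

```text
t: 5.15
tcp_pos: [0.4557, 0.0836, 0.1365]
tcp_rot: [0.557, 0.437, 0.557, -0.435]
ft_force: [0.4, 1.1, -2.8]
gripper_width: 0.585
```

>>> drive_tool --moves '[[[1,0,0,-0.003,0,0,0],[1,0,0,-0.005,0,0,0],[1,0,0,-0.005,0,0,0]]]'

```text
t: 5.45
tcp_pos: [0.4566, 0.0839, 0.136]
tcp_rot: [0.557, 0.437, 0.556, -0.435]
ft_force: [-3.5, -1.3, 13.5]
gripper_width: 0.586
```

>>> drive_tool --moves '[[[0,0,0,0,0,0,0],[0,0,0,0,0,0,0],[0,0,0,0,0,0,0],[0,0,0,0,0,0,0],[0,0,0,0.05,0,0,0],[0,0,0,0.15,0,0,0],[0,0,0,0.27,0,0,0],[0,0,0,0.39,0,0,0],[0,0,0,0.41,0,0,0]]]'

```text
t: 6.35
tcp_pos: [0.4592, 0.0848, 0.3051]
tcp_rot: [0.559, 0.439, 0.554, -0.433]
ft_force: [-0.4, 0.3, -0.8]
gripper_width: 1.003
```

```bash
python3 - <<'E'
from h import *
np.set_printoptions(precision=4,suppress=True)
wsnap("w2"); print(tool()[0]["tcp_pos"],tool()[1])
E
```

```text
[0.4586 0.0845 0.3038] [[ 0.0104  0.9709  0.2393]
 [ 0.0023  0.2393 -0.9709]
 [-0.9999  0.0106  0.0002]]
```

View pics/w2.png

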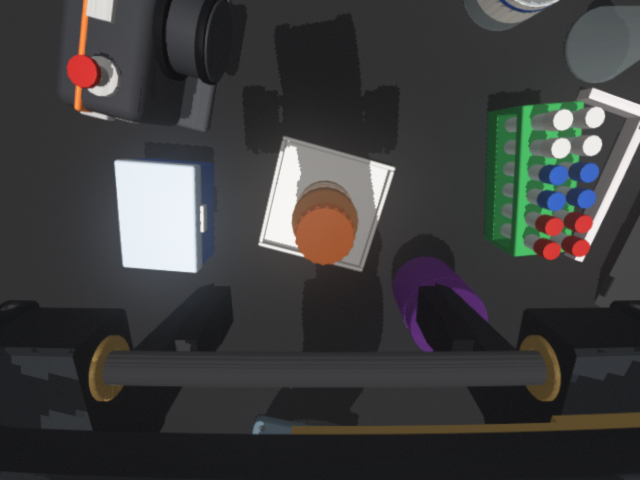

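The orange bottle stands in the tray at (325,225). The rack is at (545,180) and the button at (84,71).

>>> drive_tool --moves '[[[0,0.04,-0.11,0,0,0.02,0.03],[0,0.09,-0.22,0,0,0.02,0.06],[0,0.13,-0.33,0,0,0.02,0.1],[0,0.18,-0.44,0,0,0.02,0.14],[0,0.23,-0.5525,0,0,0.02,0.176],[0,0.23,-0.5525,-0.1,0,0.02,0.176],[0,0.23,-0.5525,-0.2,0,0.02,0.176],[0,0.23,-0.5525,-0.3,0,0.02,0.176],[0,0.23,-0.5525,-0.3,0,0.02,0.176]]]'

```text
t: 7.3
tcp_pos: [0.5457, -0.1358, 0.1772]
tcp_rot: [0.571, 0.409, 0.581, -0.411]
ft_force: [-0.0, -1.4, 0.2]
gripper_width: 1.0
```

```bash
python3 - <<'E'
from h import *
np.set_printoptions(precision=4,suppress=True)
wsnap("w3"); print(tool()[0]["tcp_pos"],tool()[1])
E
```

```text
[ 0.548  -0.136   0.1806] [[-0.0077  0.9446  0.3281]
 [ 0.0045  0.3281 -0.9446]
 [-1.     -0.0058 -0.0068]]
```

View pics/w3.png

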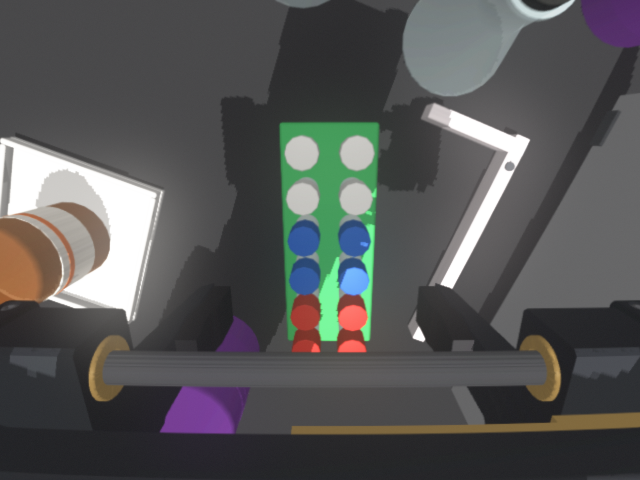

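The rack is squarely between the fingers, with cap columns at 303 and 356. The stop and rail corner is at about (527,140).

```bash
python3 - <<'E'
from h import *
np.set_printoptions(precision=4,suppress=True)
im=cv2.imread("pics/w3.png"); crop(im,270,90,540,360,2.8,"pics/w3a.png")
E
```

```text
(no output)
```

View pics/w3a.png

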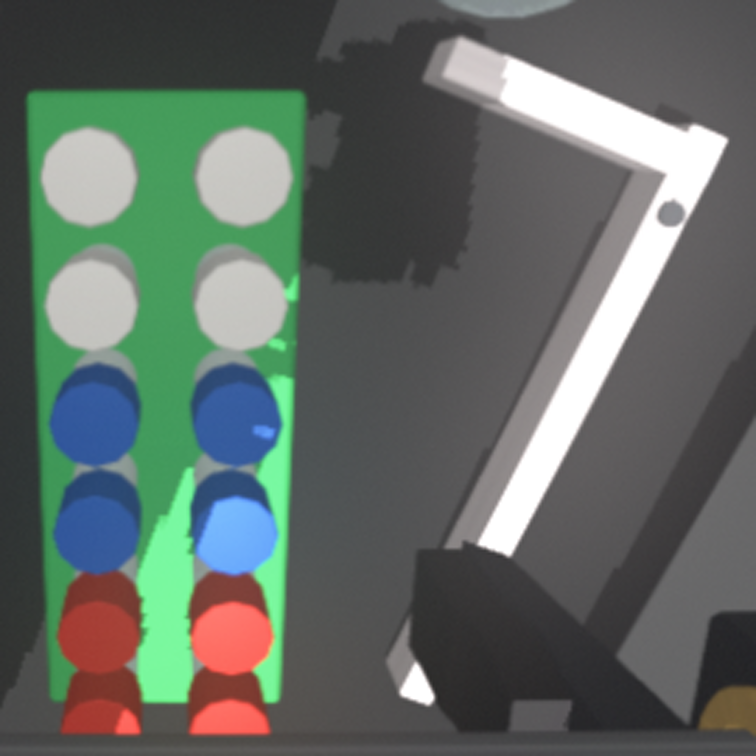

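```bash
python3 - <<'E'
from h import *
np.set_printoptions(precision=4,suppress=True)
A=lambda x,y,z: wat("w3",270+x/2.8,90+y/2.8,z)[:2]
k=A(667,173,.022); l=A(480,548,.022); s=A(440,78,.022)
print("corner",k,"rail pt",l,"stop end",s); d=k-l;print("yaw",np.arctan2(d[1],d[0]),"perp stop",np.arctan2((s-k)[1],(s-k)[0])-np.pi/2)
c=np.array([A(*p,.078) for p in((27,93),(303,92),(280,702),(52,702))]);print("rack",c,c.mean(0));e=c[0]+c[1]-c[2]-c[3];print(np.arctan2(e[1],e[0]))
caps=np.array([A(*p,.116) for p in((89,178),(243,177),(97,530),(235,535))]);print(caps)
y=-.023;x=np.array([np.cos(y),np.sin(y)]);yy=np.array([-x[1],x[0]]);print("home",k-.08*x+.032*yy)
E
```

```text
corner [ 0.6551 -0.2546] rail pt [ 0.5286 -0.2531] stop end [ 0.6567 -0.1813]
yaw -0.011238713291276535 perp stop -0.021531661604301977
rack [[ 0.6152 -0.0802]
 [ 0.636  -0.1394]
 [ 0.4855 -0.1929]
 [ 0.4644 -0.1333]] [ 0.5503 -0.1365]
0.33980855557643413
[[ 0.6046 -0.1015]
 [ 0.6146 -0.1296]
 [ 0.5346 -0.1261]
 [ 0.5435 -0.1547]]
home [ 0.5759 -0.2207]
```

>>> drive_tool --moves '[[[0,0.006,-0.001,-0.08,-0.009,-0.015,0],[0,0.006,-0.001,-0.16,-0.009,-0.015,0],[0,0.006,-0.001,-0.22,-0.009,-0.015,0],[0,0.006,-0.001,-0.262,-0.009,-0.015,0],[0,0.006,-0.001,-0.262,-0.009,-0.015,0],[1,0.006,-0.001,-0.262,-0.009,-0.015,0],[1,0.006,-0.001,-0.262,-0.009,-0.015,0],[1,0.006,-0.001,-0.262,-0.009,-0.015,0],[1,0.006,-0.001,-0.262,-0.009,-0.015,0]]]' --newtons 15

```text
t: 8.25
tcp_pos: [0.5513, -0.1364, 0.0771]
tcp_rot: [0.577, 0.41, 0.575, -0.41]
ft_force: [-0.8, 0.9, 6.4]
gripper_width: 0.721
```

>>> drive_tool --moves '[[[1,0,-0.01,0,0,0,-0.06],[1,0.005,-0.03,0,0,0,-0.16],[1,0.01,-0.055,0,0,0,-0.28],[1,0.015,-0.08,0,0,0,-0.4],[1,0.02,-0.11,0,0,0,-0.52],[1,0.025,-0.14,0,0,0,-0.6],[1,0.03,-0.165,0,0,0,-0.66],[1,0.035,-0.183,0,0,0,-0.68],[1,0.035,-0.183,0,0,0,-0.68]]]'

```text
t: 9.15
tcp_pos: [0.5654, -0.2118, 0.077]
tcp_rot: [-0.495, -0.506, -0.493, 0.506]
ft_force: [0.8, -1.8, 0.0]
gripper_width: 0.725
```

```bash
python3 - <<'E'
from h import *
np.set_printoptions(precision=4,suppress=True)
wsnap("w4"); o,R=tool();print(o["tcp_pos"],R,o["ft_force"],o["moment"])
im=cv2.imread("pics/w4.png"); crop(im,230,60,530,360,2,"pics/w4a.png")
im=snapshot("top")[:,:,::-1]; crop(im,370,180,490,320,4,"pics/t4.png")
E
```

```text
[ 0.5653 -0.2115  0.0771] [[ 0.0023  0.9997 -0.0227]
 [-0.0031 -0.0227 -0.9997]
 [-1.      0.0024  0.0031]] [ 1.5158 -2.8292 -1.1299] [-0.576  -0.0302  0.0885]
```

View pics/w4a.png

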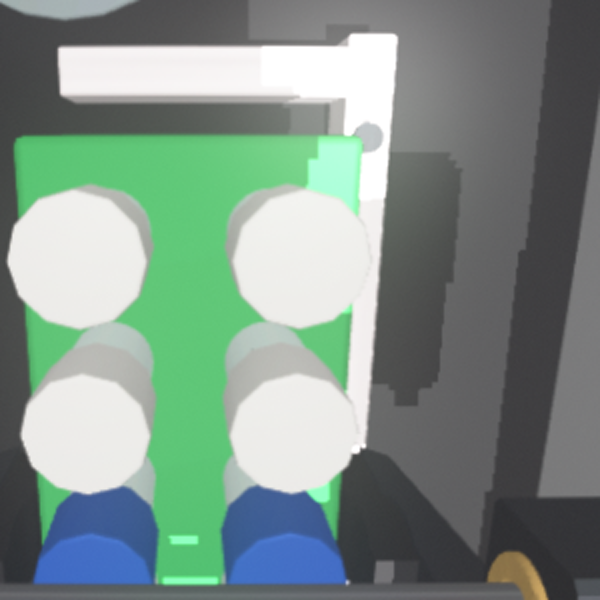

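View pics/t4.png

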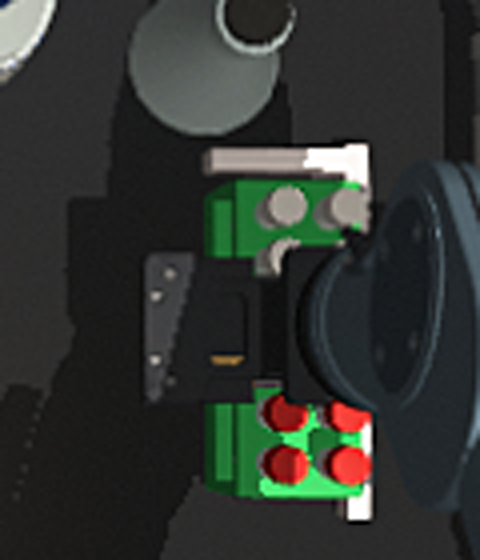

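The rack is square to the stage, about 10 mm off both rail and stop. I'll slide it to the rail first, watching the force.

>>> drive_tool --moves '[[[1,0,-0.007,0,0,0,0],[1,0,-0.013,0,0,0,0],[1,0,-0.018,0,0,0,0],[1,0,-0.018,0,0,0,0]]]'

```text
t: 9.65
tcp_pos: [0.5654, -0.2182, 0.0771]
tcp_rot: [-0.496, -0.505, -0.493, 0.506]
ft_force: [0.6, 1.9, 1.4]
gripper_width: 0.726
```

>>> drive_tool --moves '[[[1,0,-0.003,0,0,0,0],[1,0,-0.006,0,0,0,0],[1,0,-0.006,0,0,0,0]]]'

```text
t: 9.95
tcp_pos: [0.5655, -0.22, 0.0771]
tcp_rot: [0.495, 0.506, 0.493, -0.505]
ft_force: [0.3, 4.8, 2.2]
gripper_width: 0.727
```

>>> drive_tool --moves '[[[1,0,-0.003,0,0,0,0],[1,0,-0.006,0,0,0,0],[1,0,-0.006,0,0,0,0]]]'

```text
t: 10.25
tcp_pos: [0.5655, -0.2203, 0.0772]
tcp_rot: [0.495, 0.506, 0.494, -0.505]
ft_force: [-1.4, 8.1, 5.1]
gripper_width: 0.728
```

>>> drive_tool --moves '[[[1,0,-0.003,0,0,0,0],[1,0,-0.006,0,0,0,0],[1,0,-0.006,0,0,0,0]]]'

```text
t: 10.55
tcp_pos: [0.5655, -0.2205, 0.0773]
tcp_rot: [0.494, 0.507, 0.495, -0.504]
ft_force: [-1.1, 8.6, 5.7]
gripper_width: 0.72
```

>>> drive_tool --moves '[[[1,0.007,0,0,0,0,0],[1,0.014,0,0,0,0,0],[1,0.02,-0.001,0,0,0,0],[1,0.02,-0.001,0,0,0,0]]]'

```text
t: 10.95
tcp_pos: [0.5695, -0.22, 0.0767]
tcp_rot: [-0.491, -0.505, -0.498, 0.506]
ft_force: [-11.9, 7.5, 11.9]
gripper_width: 0.724
```

>>> drive_tool --moves '[[[1,0.003,0,0,0,0,0],[1,0.006,0,0,0,0,0],[1,0.006,0,0,0,0,0]]]'

```text
t: 11.25
tcp_pos: [0.5695, -0.22, 0.0767]
tcp_rot: [-0.49, -0.503, -0.499, 0.507]
ft_force: [-7.2, 4.6, 11.1]
gripper_width: 0.721
```

```bash
python3 - <<'E'
from h import *
np.set_printoptions(precision=4,suppress=True)
wsnap("w5"); o,R=tool();print(o["tcp_pos"],R,o["ft_force"],o["moment"])
im=cv2.imread("pics/w5.png"); crop(im,230,60,530,360,2,"pics/w5a.png")
im=snapshot("top")[:,:,::-1]; crop(im,370,180,490,320,4,"pics/t5.png")
E
```

```text
[ 0.5695 -0.2199  0.0767] [[-0.013   0.9997 -0.0213]
 [ 0.0056 -0.0213 -0.9998]
 [-0.9999 -0.0131 -0.0053]] [-7.3082  4.312  10.7156] [0.8558 1.527  0.0463]
```

View pics/w5a.png

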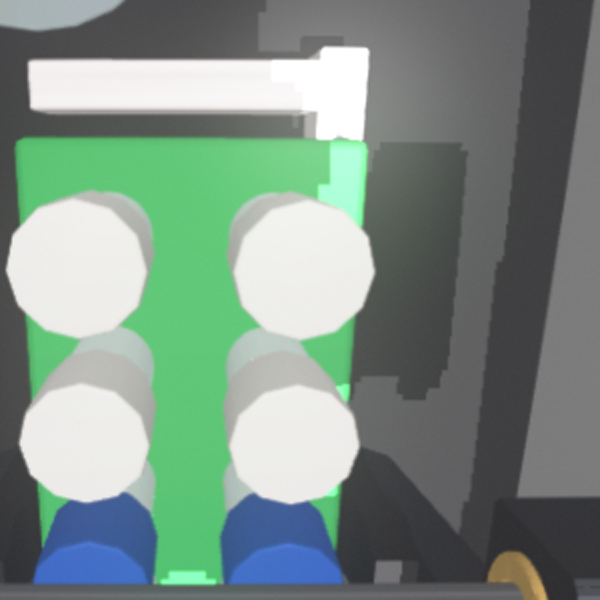

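View pics/t5.png

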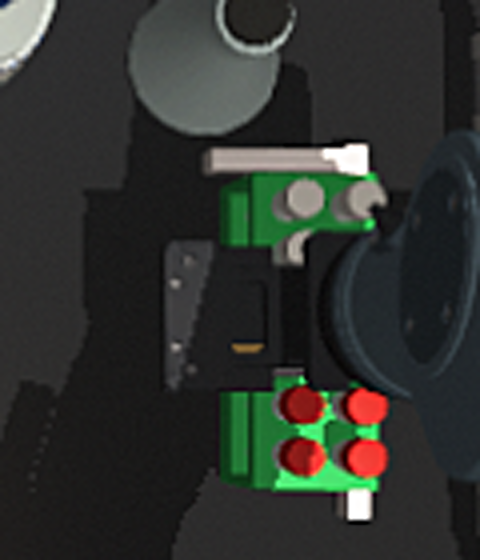

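```bash
python3 - <<'E'
from h import *
np.set_printoptions(precision=4,suppress=True)
A=lambda x,y,z: wat("w5",230+x/2,60+y/2,z)[:2]
print("rack edge",A(17,138,.078),A(366,142,.078),"stop face",A(35,110,.022),A(290,112,.022))
A=lambda x,y,z: wat("w4",230+x/2,60+y/2,z)[:2]
print("w4 rack edge",A(17,137,.078),A(360,137,.078),"stop face",A(62,97,.022),A(340,99,.022))
T=lambda x,y,z: at("top",370+(x+.5)/4-.5,180+(y+.5)/4-.5,z)[:2]
print("top: rack",T(252,174,.078),T(380,490,.078),T(272,490,.078),"stop face",T(210,173,.022),T(330,172,.022))
print("caps",T(304,198,.116),T(302,457,.116),T(364,457,.116))
E
```

```text
rack edge [ 0.6488 -0.1905] [ 0.6468 -0.2531] stop face [ 0.6566 -0.182 ] [ 0.6546 -0.2469]
w4 rack edge [ 0.6449 -0.1822] [ 0.6434 -0.2443] stop face [ 0.6564 -0.1813] [ 0.6543 -0.2525]
top: rack [ 0.6459 -0.1894] [ 0.4864 -0.2499] [ 0.4873 -0.1953] stop face [ 0.6533 -0.1801] [ 0.6533 -0.2451]
caps [ 0.6295 -0.2055] [ 0.5049 -0.2009] [ 0.5045 -0.231 ]
```

The rack is still about 7 mm from the stop. The tool has tilted and is pressing down, which adds friction. I'll straighten it, relieve it and push on.

>>> drive_tool --moves '[[[1,0,0.002,0.002,-0.011,-0.025,0],[1,0,0.002,0.003,-0.011,-0.025,0],[1,0,0.002,0.003,-0.011,-0.025,0]]]'

```text
t: 11.65
tcp_pos: [0.5687, -0.2196, 0.0773]
tcp_rot: [-0.494, -0.505, -0.495, 0.506]
ft_force: [-0.8, 1.2, -4.1]
gripper_width: 0.724
```

>>> drive_tool --moves '[[[1,0.006,0,-0.001,0,0,0],[1,0.012,0,-0.001,0,0,0],[1,0.016,-0.001,-0.001,0,0,0],[1,0.016,-0.001,-0.001,0,0,0]]]'

```text
t: 12.05
tcp_pos: [0.5755, -0.22, 0.0768]
tcp_rot: [-0.494, -0.505, -0.495, 0.506]
ft_force: [-1.1, 0.8, -3.8]
gripper_width: 0.725
```

>>> drive_tool --moves '[[[1,0.003,0,0,0,0,0],[1,0.006,0,0,0,0,0],[1,0.006,0,0,0,0,0]]]'

```text
t: 12.35
tcp_pos: [0.577, -0.2201, 0.0767]
tcp_rot: [-0.494, -0.504, -0.495, 0.506]
ft_force: [-4.8, 1.4, 1.8]
gripper_width: 0.725
```

>>> drive_tool --moves '[[[1,0.003,0,0,0,0,0],[1,0.006,0,0,0,0,0],[1,0.006,0,0,0,0,0]]]'

```text
t: 12.65
tcp_pos: [0.5771, -0.2202, 0.0766]
tcp_rot: [-0.492, -0.503, -0.496, 0.508]
ft_force: [-9.7, 2.2, 6.5]
gripper_width: 0.725
```

>>> drive_tool --moves '[[[1,0.002,-0.003,0.001,0,-0.012,0],[1,0.002,-0.005,0.001,0,-0.012,0],[1,0.002,-0.005,0.001,0,-0.012,0]]]'

```text
t: 12.95
tcp_pos: [0.5771, -0.2204, 0.0767]
tcp_rot: [-0.493, -0.505, -0.496, 0.506]
ft_force: [-4.7, 5.8, 0.9]
gripper_width: 0.721
```

```bash
python3 - <<'E'
from h import *
np.set_printoptions(precision=4,suppress=True)
wsnap("w6"); o,R=tool();print(o["tcp_pos"],R,o["ft_force"],o["moment"])
im=cv2.imread("pics/w6.png"); crop(im,230,60,530,360,2,"pics/w6a.png")
E
```

```text
[ 0.5771 -0.2204  0.0767] [[-0.0043  0.9998 -0.0215]
 [ 0.0022 -0.0215 -0.9998]
 [-1.     -0.0043 -0.0021]] [-5.3747  5.3041  1.525 ] [ 1.3021  1.0709 -0.0394]
```

View pics/w6a.png

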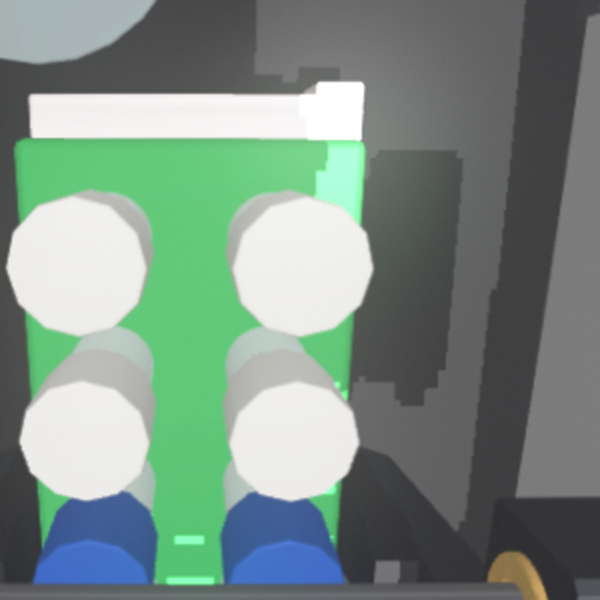

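The rack's edge lies against the stop, and contact is felt in x and y. I'll release it and rise.

>>> drive_tool --moves '[[[0,-0.001,0.001,0,0,0,0],[0,-0.001,0.001,0,0,0,0],[0,-0.001,0.001,0,0,0,0],[0,-0.001,0.001,0,0,0,0],[0,-0.001,0.001,0.05,0,0,0],[0,-0.001,0.001,0.15,0,0,0],[0,-0.001,0.001,0.27,0,0,0],[0,-0.001,0.001,0.39,0,0,0],[0,-0.001,0.001,0.5,0,0,0],[0,-0.001,0.03,0.55,0,0,0]]]'

```text
t: 14.0
tcp_pos: [0.5782, -0.2109, 0.3018]
tcp_rot: [0.495, 0.506, 0.493, -0.506]
ft_force: [-0.0, -0.5, 0.4]
gripper_width: 1.002
```

```bash
python3 - <<'E'
from h import *
np.set_printoptions(precision=4,suppress=True)
wsnap("w7"); o,R=tool();print(o["tcp_pos"],R,o["ft_force"],o["moment"])
E
```

```text
[ 0.5795 -0.2074  0.3036] [[ 0.0053  0.9998 -0.0212]
 [ 0.0001 -0.0212 -0.9998]
 [-1.      0.0053 -0.0003]] [1.3234 1.1208 2.0961] [ 0.1373 -0.1234  0.0169]
```

View pics/w7.png

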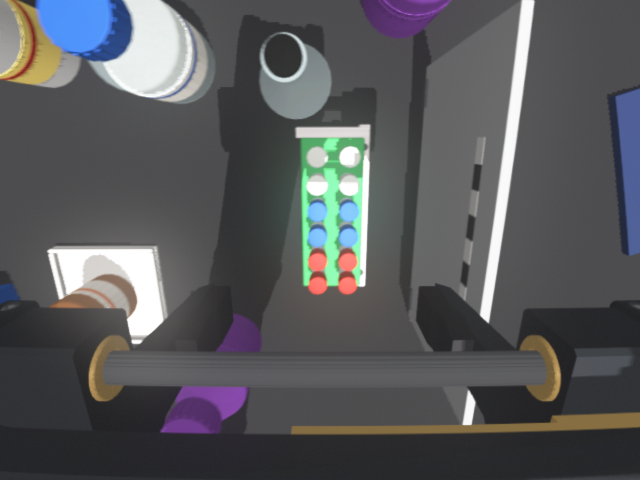

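```bash
python3 - <<'E'
from h import *
np.set_printoptions(precision=4,suppress=True)
im=cv2.imread("pics/w2.png"); crop(im,50,40,150,110,6,"pics/w2b.png")
print(wat("w2",84,71,.162), at("top",205,115,.25),at("top",170,185,.25))
im=snapshot("top")[:,:,::-1]; crop(im,370,180,490,320,4,"pics/t7.png")
E
```

```text
[0.54   0.2912 0.162 ] [0.8137 0.2292 0.25  ] [0.694  0.2859 0.25  ]
```

View pics/w2b.png

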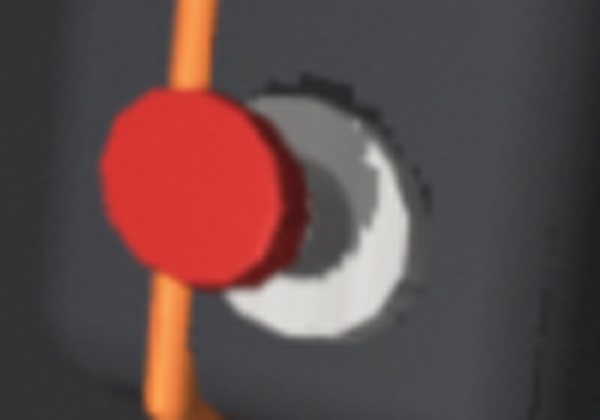

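View pics/t7.png

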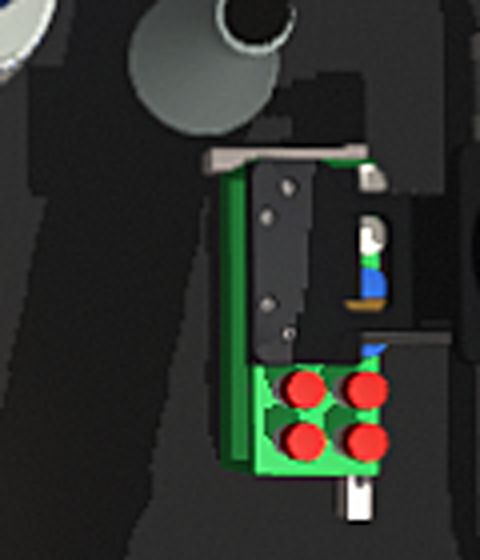

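>>> drive_tool --moves '[[[1,-0.01,0.12,0.02,0,-0.01,0],[1,-0.02,0.24,0.02,0,-0.01,0],[1,-0.03,0.36,0.02,0,-0.01,0],[1,-0.04,0.48,0.02,0,-0.01,0],[1,-0.05,0.6,0.02,0,-0.01,0],[1,-0.06,0.72,0.02,0,-0.01,0],[1,-0.07,0.84,0.02,0,-0.01,0],[1,-0.08,0.94,0.02,0,-0.01,0],[1,-0.099,1.0,0.02,0,-0.01,0],[1,-0.099,1.0,0.02,0,-0.01,0]]]'

```text
t: 15.1
tcp_pos: [0.5373, 0.1969, 0.3074]
tcp_rot: [0.498, 0.505, 0.496, -0.501]
ft_force: [-0.3, 0.8, -0.4]
gripper_width: 0.115
```

```bash
python3 - <<'E'
from h import *
np.set_printoptions(precision=4,suppress=True)
wsnap("w8"); o,R=tool();print(o["tcp_pos"],R,o["ft_force"],o["q"])
im=snapshot("top")[:,:,::-1]; crop(im,370,180,490,320,4,"pics/t8.png")
E
```

```text
[0.5384 0.1939 0.3074] [[ 0.0064  0.9998 -0.0164]
 [ 0.0006 -0.0165 -0.9999]
 [-1.      0.0064 -0.0007]] [ 0.5487 -0.8584 -0.1829] [-0.0933  0.3829 -0.4326  1.6781  0.1783  1.1133 -2.1638]
```

View pics/w8.png

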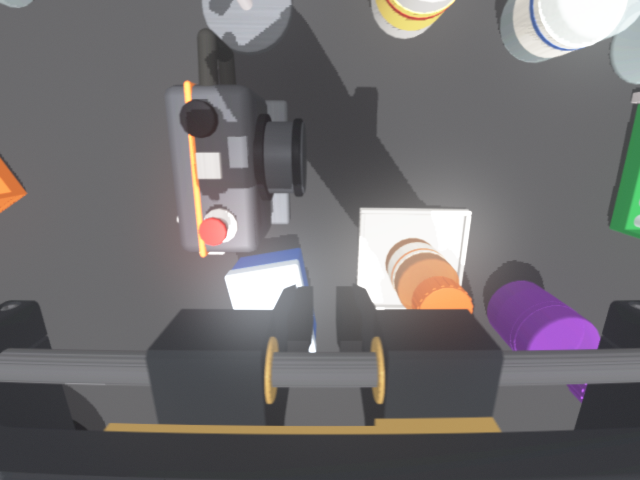

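View pics/t8.png

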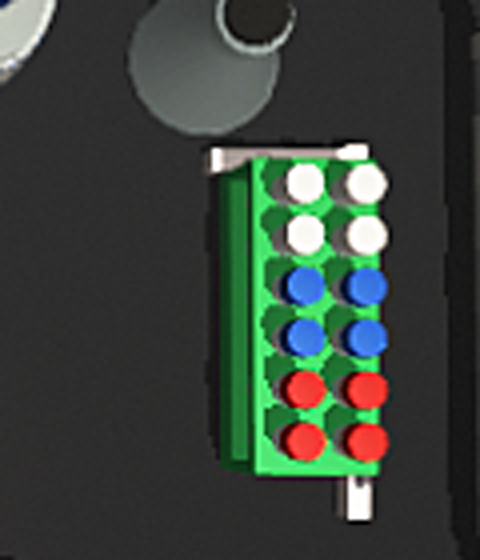

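The rack is square against the rail and stop. The button is at (213,231) in the wrist view.

```bash
python3 - <<'E'
from h import *
np.set_printoptions(precision=4,suppress=True)
print("but",wat("w8",213,231,.162))
T=lambda x,y,z: at("top",370+(x+.5)/4-.5,180+(y+.5)/4-.5,z)[:2]
c=np.array([T(*p,.116) for p in((305,184),(366,184),(304,442),(366,442))]);m=c.mean(0);e=c[0]+c[1]-c[2]-c[3];print("rack",m,np.arctan2(e[1],e[0]))
y=-.0215;x=np.array([np.cos(y),np.sin(y)]);k=np.array([.6533,-.2530]);home=k-.08*x+.032*np.array([-x[1],x[0]]);print("home(top)",home)
E
```

```text
but [0.5404 0.2913 0.162 ]
rack [ 0.574  -0.2191] -0.032782613794685174
home(top) [ 0.574  -0.2193]
```

>>> drive_tool --moves '[[[1,0.004,0.1,0,0,0.012,0],[1,0.004,0.2,0,0,0.012,0],[1,0.004,0.243,0,0,0.012,0],[1,0.004,0.243,-0.08,0,0.012,0],[1,0.004,0.243,-0.16,0,0.012,0],[1,0.004,0.243,-0.24,0,0.012,0],[1,0.004,0.243,-0.27,0,0.012,0],[1,0.004,0.243,-0.27,0,0.012,0]]]'

```text
t: 16.0
tcp_pos: [0.5405, 0.2868, 0.1977]
tcp_rot: [-0.495, -0.504, -0.494, 0.507]
ft_force: [0.1, -0.0, 1.9]
gripper_width: 0.007
```

```bash
python3 - <<'E'
from h import *
np.set_printoptions(precision=4,suppress=True)
o,R=tool();print(o["tcp_pos"],R[:,0],o["ft_force"],o["gripper_width"])
wsnap("w9")
im=snapshot("scene")[:,:,::-1]; crop(im,340,140,540,310,3.5,"pics/s9.png")
E
```

```text
[0.5405 0.2868 0.1977] [-0.0024 -0.0031 -1.    ] [ 0.1099 -0.02    1.8574] 0.0065204400509731395
```

View pics/s9.png

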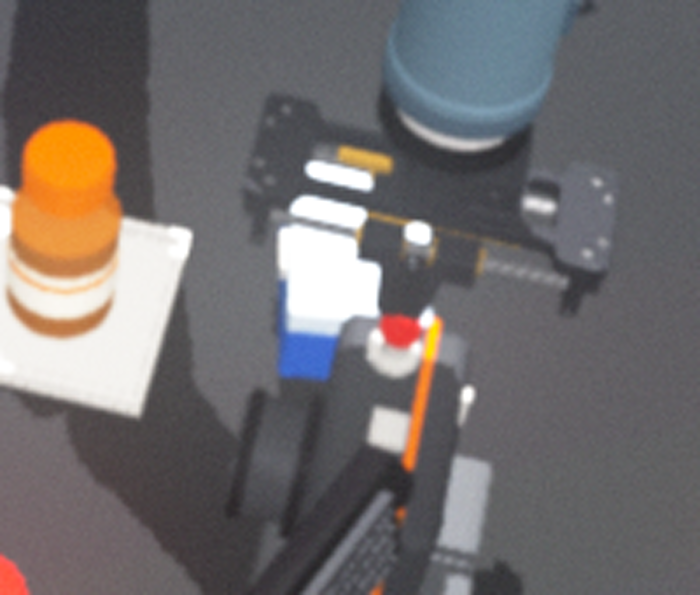

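View pics/w9.png

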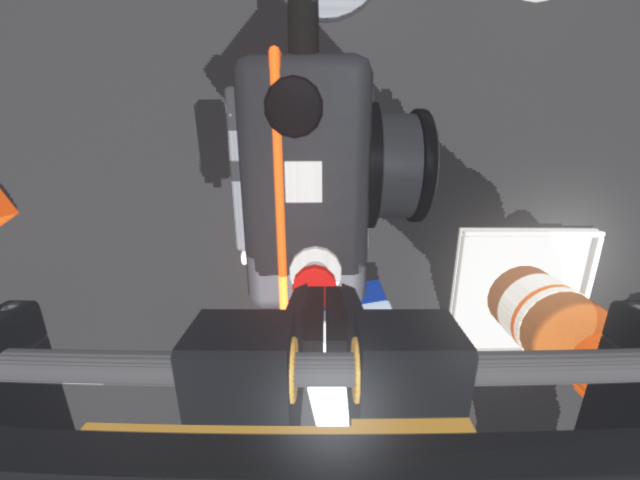

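The fingertips are poised over the button, at about (316,283) in the wrist view, and need about 4 mm more in +y.

>>> drive_tool --moves '[[[1,0,0.012,0,0,0,0],[1,0,0.012,-0.02,0,0,0],[1,0,0.012,-0.036,0,0,0],[1,0,0.012,-0.036,0,0,0]]]'

```text
t: 16.5
tcp_pos: [0.5412, 0.2931, 0.1852]
tcp_rot: [-0.495, -0.505, -0.494, 0.505]
ft_force: [-0.2, -0.5, -0.1]
gripper_width: 0.005
```

```bash
python3 - <<'E'
from h import *
np.set_printoptions(precision=4,suppress=True)
o,R=tool();print(o["tcp_pos"],R[:,0],o["ft_force"],o["gripper_width"])
E
```

```text
[0.5412 0.2931 0.1852] [ 0.0004 -0.0011 -1.    ] [-0.1588 -0.4947 -0.1233] 0.004623564016225097
```

>>> drive_tool --moves '[[[1,-0.002,-0.003,-0.01,0,0,0],[1,-0.002,-0.003,-0.018,0,0,0],[1,-0.002,-0.003,-0.018,0,0,0],[1,-0.002,-0.003,-0.018,0,0,0]]]'

```text
t: 16.9
tcp_pos: [0.5403, 0.2917, 0.178]
tcp_rot: [-0.495, -0.505, -0.494, 0.505]
ft_force: [-1.3, -1.0, 1.5]
gripper_width: 0.005
```

>>> drive_tool --moves '[[[1,0,0,-0.005,0,0,0],[1,0,0,-0.007,0,0,0],[1,0,0,-0.007,0,0,0]]]'

```text
t: 17.2
tcp_pos: [0.5404, 0.2918, 0.1752]
tcp_rot: [-0.495, -0.505, -0.494, 0.505]
ft_force: [0.6, -0.1, 2.4]
gripper_width: 0.007
```

>>> drive_tool --moves '[[[1,0,0,-0.003,0,0,0],[1,0,0,-0.005,0,0,0],[1,0,0,-0.005,0,0,0]]]'

```text
t: 17.5
tcp_pos: [0.5404, 0.2918, 0.1737]
tcp_rot: [-0.495, -0.505, -0.494, 0.505]
ft_force: [-1.1, -1.1, 6.4]
gripper_width: 0.006
```

```bash
python3 - <<'E'
from h import *
np.set_printoptions(precision=4,suppress=True)
for i in range(6):
    snapshot("scene"); o,R=tool();print(o["t"],o["tcp_pos"],o["ft_force"])
E
```

```text
17.55 [0.5404 0.2918 0.1738] [-2.6    -1.2725  5.7257]
17.6 [0.5404 0.2918 0.1738] [-0.7421 -1.4589  6.2473]
17.65 [0.5404 0.2918 0.1738] [-1.7545 -1.9788  7.1414]
17.7 [0.5404 0.2918 0.1738] [-1.748  -0.7459  7.0316]
17.75 [0.5404 0.2918 0.1738] [-1.7475 -2.4174  6.9374]
17.8 [0.5405 0.2918 0.1739] [-2.4159 -2.045   6.8901]
```

>>> drive_tool --moves '[[[1,0,0,-0.001,0,0,0],[1,0,0,-0.001,0,0,0]]]'

```text
t: 18.0
tcp_pos: [0.5404, 0.2918, 0.174]
tcp_rot: [-0.495, -0.505, -0.494, 0.505]
ft_force: [-1.4, -1.5, 6.5]
gripper_width: 0.006
```

>>> drive_tool --moves '[[[1,0,0,0.001,0,0,0],[1,0,0,0.001,0,0,0],[1,0,0,0.001,0,0,0],[1,0,0,0.001,0,0,0]]]'

```text
t: 18.4
tcp_pos: [0.5405, 0.2918, 0.1749]
tcp_rot: [-0.495, -0.505, -0.494, 0.505]
ft_force: [-1.9, -1.0, 6.2]
gripper_width: 0.004
```

```bash
python3 - <<'E'
from h import *
np.set_printoptions(precision=4,suppress=True)
for i in range(8):
    snapshot("scene"); o,R=tool();print(o["t"],o["tcp_pos"],o["ft_force"])
E
```

```text
18.45 [0.5404 0.2919 0.1749] [-2.0829 -1.4875  6.6745]
18.5 [0.5405 0.2918 0.1749] [-2.7273 -1.6637  5.5027]
18.55 [0.5405 0.2918 0.1749] [-1.0116 -1.1454  5.8918]
18.6 [0.5405 0.2919 0.1749] [-1.9339 -1.3672  6.9623]
18.65 [0.5404 0.2919 0.1749] [-1.2804 -0.8598  6.509 ]
18.7 [0.5405 0.2919 0.1749] [-1.4406 -0.9824  6.097 ]
18.75 [0.5405 0.2919 0.1749] [-1.5807 -1.0398  6.274 ]
18.8 [0.5405 0.2918 0.1749] [-2.0552 -1.433   5.9103]
```

>>> drive_tool --moves '[[[1,0,0,0.001,0,0,0],[1,0,0,0.001,0,0,0],[1,0,0,0.001,0,0,0],[1,0,0,0.001,0,0,0],[1,0,0,0.001,0,0,0],[1,0,0,0.001,0,0,0],[1,0,0,0.001,0,0,0],[1,0,0,0.001,0,0,0],[1,0,0,0.001,0,0,0],[1,0,0,0.001,0,0,0]]]'

```text
t: 19.8
tcp_pos: [0.5404, 0.2918, 0.1753]
tcp_rot: [-0.495, -0.505, -0.494, 0.505]
ft_force: [-0.9, -0.2, 2.1]
gripper_width: 0.006
```

The halfway stop is confirmed at TCP z of about 0.175, where the force jumps from 2.4 N to over 6 N. It has been held for well over a second. Next I press fully down.

>>> drive_tool --moves '[[[1,0,0,-0.006,0,0,0],[1,0,0,-0.012,0,0,0],[1,0,0,-0.016,0,0,0],[1,0,0,-0.016,0,0,0],[1,0,0,-0.016,0,0,0]]]'

```text
t: 20.3
tcp_pos: [0.5406, 0.292, 0.1699]
tcp_rot: [-0.496, -0.505, -0.494, 0.505]
ft_force: [-3.2, -1.9, 10.2]
gripper_width: 0.004
```

>>> drive_tool --moves '[[[1,0,0,-0.003,0,0,0],[1,0,0,-0.004,0,0,0],[1,0,0,-0.004,0,0,0],[1,0,0,-0.004,0,0,0],[1,0,0,-0.004,0,0,0]]]'

```text
t: 20.8
tcp_pos: [0.5406, 0.292, 0.1697]
tcp_rot: [0.496, 0.505, 0.494, -0.505]
ft_force: [-4.4, -3.6, 14.1]
gripper_width: 0.004
```

Fully down: the TCP is at 0.1697, the force has risen to 14 N and it moves no further. I'll release and back away.

>>> drive_tool --moves '[[[1,0,0,0.01,0,0,0],[1,0,0,0.03,0,0,0],[1,0,0,0.1,0,0,0],[1,0,0,0.2,0,0,0],[1,0,0,0.32,0,0,0],[1,-0.05,-0.08,0.36,0,0,0],[1,-0.1,-0.16,0.36,0,0,0],[1,-0.1,-0.16,0.36,0,0,0]]]'

```text
t: 21.6
tcp_pos: [0.4995, 0.2237, 0.314]
tcp_rot: [-0.496, -0.505, -0.492, 0.507]
ft_force: [-0.3, -0.6, -0.7]
gripper_width: 0.003
```

```bash
python3 - <<'E'
from h import *
np.set_printoptions(precision=4,suppress=True)
wsnap("w10"); o,R=tool();print(o["t"],o["tcp_pos"],o["ft_force"])
im=snapshot("scene")[:,:,::-1];cv2.imwrite("pics/s10.png",im)
im=snapshot("top")[:,:,::-1];cv2.imwrite("pics/t10.png",im); crop(im,370,180,490,320,4,"pics/t10a.png")
E
```

```text
21.65 [0.5003 0.2259 0.314 ] [ 0.3552 -0.2439 -1.819 ]
```

View pics/s10.png

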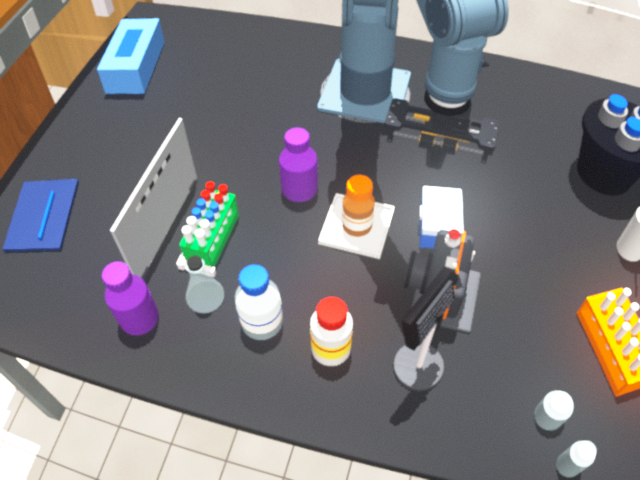

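View pics/w10.png

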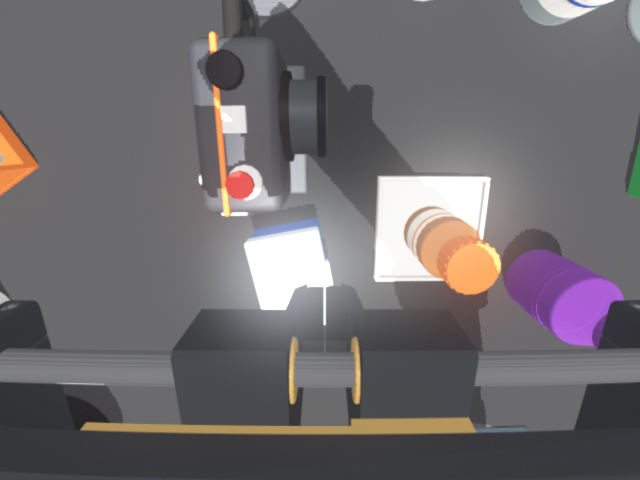

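View pics/t10a.png

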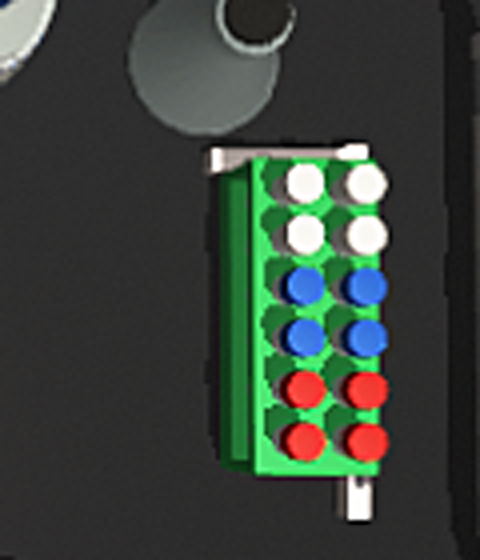

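The orange bottle is upright in the tray at (358,215) in the scene view. The rack is flush, the button is back up at (453,237), and the arm is clear. I'm handing in.

```bash
python3 - <<'E'
from plant import job
print(job.hand_in())
E
```

```text
the job is handed in; nothing more can be done
None
```

The record photograph is taken and the job is handed in at about 21.7 s of the 66 s allowed; the hand-in itself gave no verdict.

- **Bottle:** The orange bottle was the one in the shot. I lifted it by its cap and set it down upright in the drip tray. The last pictures show it standing there, with the other bottles, the flask and the tip box where they started.
- **Rack:** I slid it along the bench against the rail and the side stop. On the first push it jammed about 7 mm short of the stop because the tool had tilted, so I straightened the tool and pushed again. Afterwards the top camera put it within about 1 mm of home and 0.01 rad of square.
- **Shutter:** I held the button near its halfway stop for over 2 s. For part of that the force was about 6 to 7 N, around the point where the second stage starts to give. I estimate that stage moved about 1 mm, inside its 2 mm limit. I then pressed it fully down: tool about 10 mm below first contact, force 14 N, no further travel. The button is back up.

The scene camera's readings differed from the other two cameras by about 5 mm in x. I relied on the top and wrist cameras, which agreed to within 1–3 mm.

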